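# Put the inner lid on the starter crock and lift off its outer lid

## Robot

A 6-joint arm with a two-finger parallel gripper is mounted at the origin on the work surface. World frame = base frame: x ahead of the robot, y to its left, z up, the work surface at z = 0. Lengths are in m, angles in rad, forces in N, time in s.
With the tool pointing down it reaches from about 0.3 to 0.875 m from the base axis. Payload 6.4 kg.
Tool frame: the origin (TCP) lies on the centre line of the jaws, within the pads' length; the fingertips stand 19 mm ahead of it and the grasp point (between the pads) is the TCP (bot.tip_reach is the distance from the TCP to the fingertips, in m); z points along the fingers, y is the line along which they close (so a half turn about z gives the same grasp; the last joint's range is limited). The gripper opens to 85 mm and grips with 20 to 120 N. Pads are 22 mm wide; open, the fingers measure 114 mm over their backs; the gripper's body (76 mm by 85 mm) begins 54 mm behind the grasp point. The pads swing forward as they close: fully open they stand 13 mm farther back than shut.
Start: joints at [-1.353, 0.181, 1.607, -0, 1.354, -0.206], TCP at [0.236, -0.524, 0.25] pointing down, gripper open.
Joint ranges: [-2.99, 2.99], [-0.89, 2.07], [0.3, 2.58], [-1.14, 4.28], [0, 2.63], [-3.12, 3.12]. Speed limits (rad/s): [2.57, 2.57, 3.01, 3.14, 3.14, 3.14].

## Interface

Orientations are given as a unit quaternion [x, y, z, w].
In Python, from rig import bot gives the robot as it stands. The module is installed in compiled form; this text tells all that it offers. Calls block until the motion is done:
- bot.reach(position, orientation): joint-space move of the TCP to a pose.
- bot.servo_line(position, rate=0.15, ori=None, f_stop=None): straight line of the TCP; ori=None keeps the orientation; rate is the mean speed in m/s. With f_stop (N) it stops when the force on the tool has changed by that much, and returns True; else False.
- bot.move_joints(angles): joint-space move.
- bot.gripper_to(opening, effort=None): finger opening in m; effort is the grip in N (None keeps the last); returns when the fingers have stopped.
- bot.wait(seconds).
- bot.inverse_kinematics(position, orientation): joint angles nearest the present ones, or None.
- bot.state(): the state.
- bot.grab_frame(name): name is "side" or "top"; returns (picture, depth): 420x560x3 uint8, red, green, blue; 420x560 float32, m along the optical axis (not along the pixel's ray), 0 where there is no reading.
- bot.camera_params(name): a dict with "intrinsics" (3x3 intrinsics, pixels), "origin" and "attitude" of the camera in the world. Camera axes: x right, y down, z forward; pixel columns grow to the right and rows downward; lengths in m; the calibration is good to about 2 mm. A picture is of the moment at which its call begins. camera_params takes no time and is no camera call.
A pose or a line that the arm cannot do raises bot.MotionError and nothing moves.
- bot.sign_off(): hands the job in; it is judged then, once.
The state is a dict: "time_s": time; "q": joint angles; "joint_velocities": joint speeds; "joint_efforts": joint torques, N m; "tool_pos": TCP position; "tcp_rot": TCP orientation; "wrist_force": force on the tool from outside, world axes, zero at the start; "moment": the same for the moment, N m; "width": finger opening in m; "finger_force": force on a finger pad.
Only numpy, scipy, OpenCV 4.12 (cv2) and the standard library are available. Lean on these libraries where they do the work, as an engineer would, in place of code of your own. Each camera call takes 0.05 s, during which the arm holds its last target. There are 200 camera calls.

## Task

The sourdough starter has just been fed: first turn the feeding dial back counter-clockwise to its zero stop. Then carry the nested pair of lids together, by the inner lid's knob, from the wooden rest to the open crock, lower it gently until the inner lid sits fully home in the mouth, let go, and lift the outer lid alone straight up by its collar, leaving the inner lid undisturbed in the crock. Finish still holding the outer lid level, at least 10 cm above where it sat, and leave the crock, the flip-top jar, pitcher, rolling pin and pastry wheel where they stand.

Things in the scene. Friction and masses are not known exactly. Their poses are not given: they have to be found in the camera images.
- dial (a joint): Feeding dial angle (rad): 0 at the zero stop, grows as the knob is turned clockwise seen from above (up to 4.4); it starts about 0.7 to 1.4 from zero. The knob stays where it is left, friction about 0.05 N m, and comes up against a firm stop at 0.
- dial_grip (a point): On the dial's upright axis, 41 mm above the table, mid-grip of its black bar: 44 x 12 x 28 mm tall (top at 50 mm), lying along this point's x axis, steel pointer at +x; z up. Below it a 50 mm black disc (top at 22 mm) on a fixed aluminium base, 92 mm across, 18 mm high, with ticks; zero is the long tick, beside a small upright pin where the pointer rests.
- crock_mouth (a point): Centre of the open mouth of the white ceramic crock, in the plane of its rim, 100 mm above the table; z up. The crock is a loose straight cylinder of 94 mm outer diameter, mouth 74 mm across, wall 10 mm, 1.2 kg.
- lid_rest_top (a point): Centre of the top rim of the fixed beech ring (94 mm outer, 74 mm inner diameter, rim 30 mm above the table) on which the nested lids start.
- inner_knob (a point): The inner lid's knob: centre of the 24 mm of its upright round stem (18 mm thick) that stands free above the outer lid's collar while nested. Stem top 12 mm above this point, nested collar's top 12 mm below. Fully home in the crock, this point is 54 mm above crock_mouth and within 3 mm of its axis. Lifting the stem lifts both lids, the outer one lying loose on the inner's flange.
- outer_collar (a point): Centre, half-way up, of the outer lid's upright round collar: 36 mm outer diameter, 28 mm tall, around the inner stem with 2.5 mm play all round. Disc's top 14 mm below this point. Nested, it is 26 mm below inner_knob, and the stem's top stands 24 mm above the collar's top, between the fingers of a grasp from above. Lifting the collar lifts the outer lid only.
- inner_lid: The vented beech inner lid, about 0.14 kg; origin at the centre of its plug's underside, 70 mm below inner_knob, z up. Plug 69 mm in diameter, 16 mm tall, foot tapered; above it a flange 86 mm in diameter, 6 mm thick, which sits on the crock's rim; then the stem.
- outer_lid: The white ceramic outer lid, about 0.2 kg; origin at the centre of its skirt's foot, 33 mm below outer_collar, z up. Disc 116 mm in diameter, 8 mm thick, with a skirt 11 mm deep below its edge (106 mm inside) that laps the crock's rim loosely by 5 mm when home.
- crock: The crock; origin at the centre of its underside, z up.
- flip_jar: Bystander: glass storage jar with closed flip-top lid, 84 mm diameter, 124 mm tall; origin under its centre.
- pitcher: Bystander: white ceramic pitcher, 80 mm diameter, 100 mm tall, handle to its +y; origin under its centre.
- rolling_pin: Bystander: beech rolling pin lying along its y axis, 420 mm long, 48 mm thick; origin under its centre.
- pastry_wheel: Bystander: steel pastry wheel lying flat, 56 mm wheel at the origin, handle to its -x, 170 mm long in all.
Not all that is in view belongs to the job. What is shaped like the outer_lid but purple is not meant. What is shaped like the crock but orange is not meant.

How it is judged:
By the outcome, as a careful person would: the job done as asked, in the order asked, and still so for the second after the job is handed in, while the arm keeps its last pose, push and grip.
It also fails if it takes over 64 s, if anything falls off the work surface, if the arm or the gripper's body presses on something with over 40 N, if the wrist force passes 120 N, or if a joint passes its speed limit or range.

## Working session

There is one attempt and no reset: what is moved stays moved. The work goes in short steps, each a Python script; the robot and the scene stay as the last script left them, time stands still between calls to the robot, and variables do not carry over. Pictures are saved under pics/ and viewed, at most 10 in all, crops included, and the job is handed in when it is done.

```bash
mkdir -p pics; cat > h.py <<'E'
import numpy as np, cv2
from rig import bot
from scipy.spatial.transform import Rotation as R
def cam(n):
    p=bot.camera_params(n); a=np.array(p['attitude'],float)
    Rm=a if a.shape==(3,3) else R.from_quat(a).as_matrix()
    return np.array(p['intrinsics']),np.array(p['origin']),Rm
def cloud(n,d):
    K,o,Rm=cam(n); v,u=np.mgrid[:d.shape[0],:d.shape[1]]
    P=np.stack([(u-K[0,2])/K[0,0]*d,(v-K[1,2])/K[1,1]*d,d],-1)
    W=P@Rm.T+o; W[d==0]=np.nan; return W
def ray(n,u,v,z):
    K,o,Rm=cam(n); r=Rm@np.array([(u-K[0,2])/K[0,0],(v-K[1,2])/K[1,1],1]); return o+r*(z-o[2])/r[2]
def down(yaw): # tool x axis at yaw, z down
    return (R.from_euler('z',yaw)*R.from_euler('x',np.pi)).as_quat()
def grab(tag):
    for n in('top','side'):
        im,d=bot.grab_frame(n); cv2.imwrite(f'pics/{tag}_{n}.png',im[:,:,::-1]); np.save(f'pics/{tag}_{n}.npy',d)
E
python3 - <<'E'
from h import *
grab('a')
for n in('top','side'): print(bot.camera_params(n))
print(bot.state())
E
```

```text
{'intrinsics': array([[523.20111015,   0.        , 281.42244459],
       [  0.        , 523.20111015, 202.13542046],
       [  0.        ,   0.        ,   1.        ]]), 'origin': array([0.42752511, 0.0163614 , 1.50265424]), 'attitude': array([-0.7031274 ,  0.7089807 , -0.04374453,  0.03232091])}
{'intrinsics': array([[540.86357468,   0.        , 281.59865316],
       [  0.        , 540.86357468, 209.38972793],
       [  0.        ,   0.        ,   1.        ]]), 'origin': array([ 0.52189676, -1.22134387,  0.8142663 ]), 'attitude': array([ 0.86651472, -0.03775093,  0.01700755, -0.49743126])}
{'time_s': 0.1, 'q': array([-1.35331572e+00,  1.81468657e-01,  1.60790664e+00, -2.45406778e-05,
        1.35378897e+00, -2.06319167e-01]), 'joint_velocities': array([-0.00241897, -0.00098684, -0.00104417, -0.00105112, -0.00114025,
       -0.00087679]), 'joint_efforts': array([ 6.83180115e-04, -4.45877087e+01, -3.52237308e+01, -1.08269346e-04,
        4.08401334e-03, -2.47069403e-05]), 'tool_pos': array([ 0.23635236, -0.52366839,  0.2494738 ]), 'tcp_rot': array([ 9.77632240e-01,  2.10320197e-01, -1.63656305e-05, -7.85727653e-04]), 'wrist_force': array([-0.25024888, -0.2223441 , -0.21345161]), 'moment': array([ 0.00948074,  0.01133418, -0.01111579]), 'finger_force': 0.0, 'width': 0.08527629712647321}
```

View pics/a_top.png

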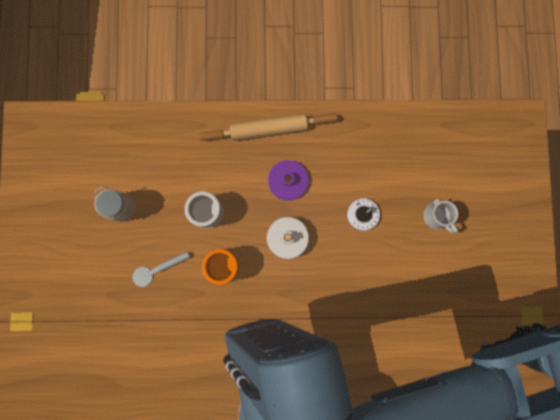

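View pics/a_side.png

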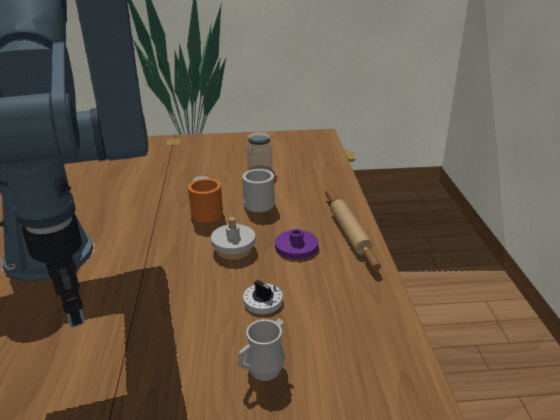

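Top view: the dial is at (363,214), the white nested lids with the beech stem at (288,238), and the white crock at (203,210). Possible mix-ups are the purple lid (288,181), the orange crock (220,267), the white pitcher (441,215, has a handle) and the glass jar (112,205). I choose the white ones and the dial, and check them in one close crop.

```bash
python3 - <<'E'
from h import *
t=cv2.imread('pics/a_top.png'); s=cv2.imread('pics/a_side.png')
f=lambda im,u,v,r:cv2.resize(im[v-r:v+r,u-r:u+r],(264,264),interpolation=cv2.INTER_CUBIC)
cv2.imwrite('pics/crop1.png',np.vstack([np.hstack([f(t,363,214,22),f(t,288,238,33),f(t,203,210,33)]),np.hstack([f(s,263,294,22),f(s,233,238,33),f(s,259,190,33)])]))
for n in('top','side'):
    d=np.load(f'pics/a_{n}.npy'); W=cloud(n,d)
    pts={'top':dict(dial=(363,214),lid=(288,238),crock=(203,210)),'side':dict(dial=(263,296),lid=(233,238),crock=(259,190))}[n]
    for k,(u,v) in pts.items():
        w=W[v-32:v+33,u-32:u+33].reshape(-1,3)
        lo,hi={'dial':(.012,.026),'lid':(.045,.062),'crock':(.09,.11)}[k]
        m=(w[:,2]>lo)&(w[:,2]<hi); q=w[m]; print(n,k,m.sum(),q.min(0).round(4),q.max(0).round(4),((q.min(0)+q.max(0))/2).round(4),np.median(q,0).round(4))
        if k=='lid':
            q=w[(w[:,2]>.075)&(w[:,2]<.13)];print('stem',len(q),q.mean(0).round(4),q[:,2].max())
E
```

```text
top dial 681 [ 0.5061 -0.288   0.012 ] [ 0.5957 -0.1977  0.026 ] [ 0.5509 -0.2428  0.019 ] [ 0.5497 -0.2406  0.0184]
top lid 460 [ 0.429  -0.0784  0.045 ] [0.5401 0.0331 0.0537] [ 0.4845 -0.0227  0.0493] [ 0.4841 -0.0225  0.0468]
stem 46 [ 0.4854 -0.0231  0.0909] 0.1015361494311493
top crock 383 [0.5164 0.1605 0.0906] [0.6085 0.2529 0.1091] [0.5624 0.2067 0.0999] [0.5622 0.2074 0.0994]
side dial 677 [ 0.5068 -0.2958  0.012 ] [ 0.597  -0.2037  0.0259] [ 0.5519 -0.2497  0.019 ] [ 0.5486 -0.2617  0.0182]
side lid 230 [ 0.3979 -0.0873  0.045 ] [0.5411 0.1253 0.062 ] [0.4695 0.019  0.0535] [ 0.4791 -0.0385  0.0471]
stem 65 [ 0.4863 -0.033   0.0879] 0.09683335521294878
side crock 305 [ 0.4791 -0.0397  0.09  ] [0.6086 0.2525 0.1028] [0.5438 0.1064 0.0964] [0.557  0.1837 0.0967]
```

View pics/crop1.png

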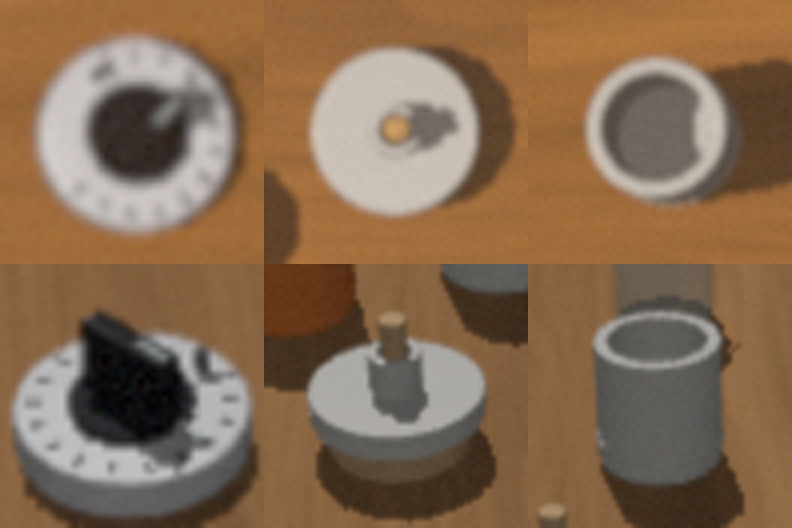

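```bash
python3 - <<'E'
from h import *
a=ray('side',241+92/6,272+54/6,.05);b=ray('side',241+182/6,272+91/6,.05)
print('bar ends',a,b,'ang',np.arctan2(*(b-a)[1::-1]),'mid',(a+b)/2)
# pointer & pin from top
c=ray('top',341+137/6,192+132/6,.02); p=ray('top',341+185/6,192+100/6,.03); n=ray('top',341+103/6,192+70/6,.03)
for k in(p,n): print(k,np.arctan2(*(k-c)[1::-1]))
n=ray('side',241+203/6,272+90/6,.025); print('pin side',n)
th=np.arctan2(*(b-a)[1::-1])
for y in(th,th+np.pi):
    print(y,bot.inverse_kinematics([.551,-.245,.045],down(y)))
print(bot.inverse_kinematics([.4848,-.0229,.094],down(0)),bot.inverse_kinematics([.5624,.2067,.17],down(0)))
E
```

```text
bar ends [ 0.53926734 -0.23508037  0.05      ] [ 0.57192306 -0.26061781  0.05      ] ang -0.6636812220919477 mid [ 0.5555952  -0.24784909  0.05      ]
[ 0.56601623 -0.26439731  0.03      ] -0.9861857179349782
[ 0.58055963 -0.22590935  0.03      ] 0.5373703984476361
pin side [ 0.58169657 -0.22932882  0.025     ]
-0.6636812220919477 [-6.15009044e-01  4.95538686e-01  1.65659934e+00 -4.44089210e-16
  9.89454629e-01  1.61946850e+00]
2.477911431497845 [-0.61500904  0.49553869  1.65659934  0.          0.98945463 -1.52212415]
[-2.92365659e-01  1.92419007e-01  1.94835040e+00 -4.44089210e-16
  1.00082324e+00  1.27843067e+00] [ 1.54316825e-01  3.14347599e-01  1.61415336e+00 -4.44089210e-16
  1.21309170e+00  1.72511315e+00]
```

```bash
python3 - <<'E'
from h import *
c=[.552,-.2455]; y=-.72
bot.gripper_to(.045,20)
bot.reach([*c,.13],down(y))
print(bot.servo_line([*c,.046],.08,f_stop=8), bot.state()['tool_pos'])
w0=bot.state()
bot.gripper_to(.005,20)
s=bot.state(); print(s['time_s'],s['width'],s['wrist_force']-w0['wrist_force'],s['moment']-w0['moment'],s['finger_force'])
grab('b')
E
python3 - <<'E'
from h import *
t=cv2.imread('pics/b_side.png'); t=t[255:335,220:310]; cv2.imwrite('pics/b_crop.png',cv2.resize(t,None,fx=6,fy=6,interpolation=cv2.INTER_CUBIC))
E
```

```text
False [ 0.55248393 -0.24583217  0.04669595]
3.8167 0.011410987479422123 [1.02727169 5.2305454  4.73778437] [ 0.84386856 -0.27463112 -0.00544449] 24.451088905334473
```

View pics/b_crop.png

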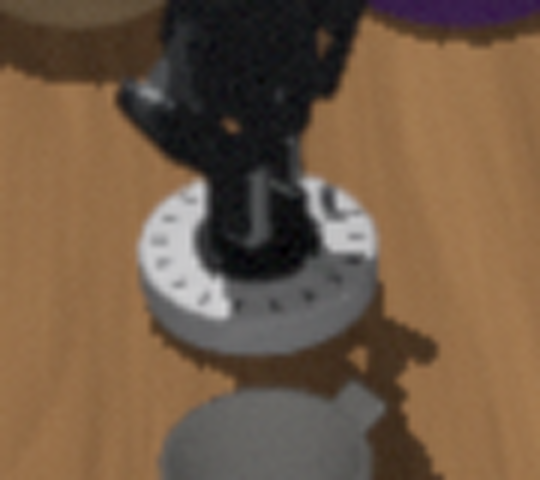

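The crop shows the fingers holding the bar (width 11.4 mm), with the pin at crop (330,205). Now I turn it counter-clockwise to the stop.

```bash
python3 - <<'E'
from h import *
q=np.array(bot.state()['q']); q0=q.copy(); m0=bot.state()['moment'][2]
for i in range(26):
    q[5]-=.12 if i<7 else .05
    bot.move_joints(q); s=bot.state()
    dm=s['moment'][2]-m0; 
    print(i,round(q0[5]-q[5],2),round(s['time_s'],2),dm.round(3),s['wrist_force'].round(1),round(s['width'],4))
    if abs(dm)>.35: break
    if q0[5]-q[5]>1.7: break
E
```

```text
0 0.12 4.17 0.065 [0.2 2.  0.5] 0.0115
1 0.24 4.42 0.071 [0.7 3.1 1.2] 0.0116
2 0.36 4.67 0.087 [1.6 3.7 0.5] 0.011
3 0.48 4.92 0.078 [1.9 3.2 1.1] 0.0115
4 0.6 5.17 0.092 [2.2 4.8 1.1] 0.0111
5 0.72 5.42 0.069 [1.2 5.  1.4] 0.0114
6 0.84 5.67 0.073 [3.  4.4 2.2] 0.0118
7 0.89 5.92 0.067 [2.2 5.4 1.5] 0.0117
8 0.94 6.17 0.077 [3.3 5.4 1.4] 0.0116
9 0.99 6.42 0.096 [1.  5.3 1.2] 0.0113
10 1.04 6.67 0.055 [2.9 5.4 1.6] 0.0116
11 1.09 6.92 -0.225 [1.9 5.5 2.3] 0.0117
12 1.14 7.17 -1.091 [2.2 5.9 2.2] 0.0115
```

Firm stop reached (the moment jumps to -1.1 N m). I ease off slightly, release, lift and go to above the lids, then take a check picture.

```bash
python3 - <<'E'
from h import *
q=np.array(bot.state()['q']); q[5]+=.045; bot.move_joints(q); print(bot.state()['moment'])
bot.gripper_to(.045,20)
p=bot.state()['tool_pos']; bot.servo_line([p[0],p[1],.15],.15)
bot.reach([.4,-.023,.2],down(0)); bot.gripper_to(.06,60)
print(bot.state()['time_s']); grab('c')
t=cv2.imread('pics/c_top.png');s=cv2.imread('pics/c_side.png')
f=lambda im,u,v,r:cv2.resize(im[v-r:v+r,u-r:u+r],(396,396),interpolation=cv2.INTER_CUBIC)
cv2.imwrite('pics/crop2.png',np.hstack([f(t,363,214,22),f(s,263,294,22)]))
W=cloud('top',np.load('pics/c_top.npy')); w=W[206:271,256:321].reshape(-1,3)
q=w[(w[:,2]>.04)&(w[:,2]<.054)];print(len(q),((q.min(0)+q.max(0))/2).round(4),(q.max(0)-q.min(0)).round(4))
E
```

```text
[ 0.64061428 -0.38250405 -0.27380439]
10.0417
801 [ 0.4905 -0.0227  0.0468] [0.1057 0.1118 0.0136]
```

View pics/crop2.png

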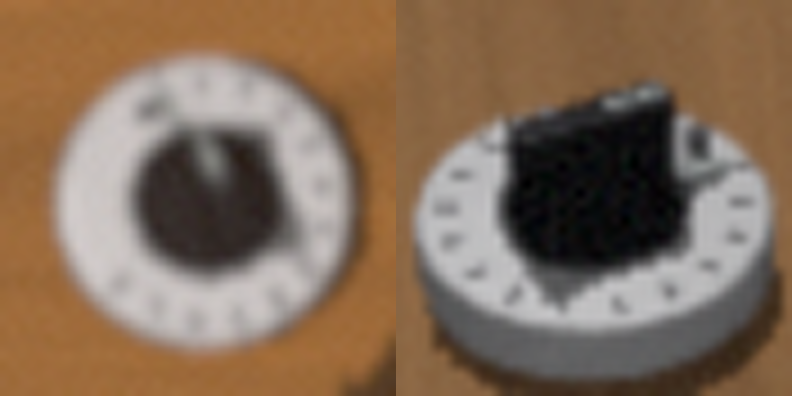

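The dial pointer now rests up beside the pin (pin at crop (155,105) in the top view; in the side view the bar's end at (665,95) is next to the pin at (695,140)), so it is at zero. Next I refine the crock and lid centres and centre the grasp on the stem with two perpendicular closings.

```bash
cat >> h.py <<'E'
def centre(tag,n,u,v,zmin,ztop,r=34):
    "centroid of the filled silhouette of what stands above zmin (top view), put on plane ztop"
    Z=cloud(n,np.load(f'pics/{tag}_{n}.npy'))[...,2]
    m=np.zeros(Z.shape,np.uint8); m[v-r:v+r,u-r:u+r]=(Z[v-r:v+r,u-r:u+r]>zmin)
    c=max(cv2.findContours(m,cv2.RETR_EXTERNAL,cv2.CHAIN_APPROX_NONE)[0],key=cv2.contourArea)
    (x,y),(a,b),_=cv2.fitEllipse(c); M=cv2.moments(c)
    return ray(n,x,y,ztop).round(4),ray(n,M['m10']/M['m00'],M['m01']/M['m00'],ztop).round(4),a,b
E
python3 - <<'E'
from h import *
for t in'ac': print(t,'crock',centre(t,'top',203,210,.088,.1))
print('lid',centre('a','top',288,238,.04,.049))
# side: crock rim & top points
W=cloud('side',np.load('pics/c_side.npy'))[160:215,235:285].reshape(-1,3)
q=W[(W[:,2]>.092)&(W[:,2]<.106)&(W[:,1]>.1)]
A=np.c_[2*q[:,:2],np.ones(len(q))]; s=np.linalg.lstsq(A,(q[:,:2]**2).sum(1),rcond=None)[0]; print('side circle',s[:2],len(q))
x,y=.4848,-.0232
bot.gripper_to(.045,20)
bot.reach([x,y,.16],down(np.pi/2)); print(bot.servo_line([x,y,.095],.08,f_stop=8))
f=bot.state()['wrist_force']; bot.gripper_to(.01); s=bot.state(); print(s['width'],s['wrist_force']-f,s['tool_pos'],s['time_s'])
E
```

```text
a crock (array([0.5623, 0.2067, 0.1   ]), array([0.5623, 0.2067, 0.1   ]), 34.09809494018555, 34.22315216064453)
c crock (array([0.5625, 0.2066, 0.1   ]), array([0.5625, 0.2066, 0.1   ]), 33.842979431152344, 34.35982894897461)
lid (array([ 0.4848, -0.023 ,  0.049 ]), array([ 0.4848, -0.0231,  0.049 ]), 40.21538162231445, 40.415042877197266)
side circle [0.56330814 0.19950481] 243
False
0.016728516089423207 [ 2.21921269 -1.15549124  0.4781142 ] [ 0.48568623 -0.02342004  0.09564502] 13.1083
```

```bash
python3 - <<'E'
from h import *
x,y=.4848,-.0232
bot.gripper_to(.035); bot.reach([x,y,.097],down(0)); bot.servo_line([x,y,.094],.05)
f=bot.state()['wrist_force']; bot.gripper_to(.01,60); s=bot.state(); print(s['width'],s['finger_force'],s['wrist_force']-f,s['tool_pos'],s['time_s'])
bot.servo_line([x,y,.11],.04); bot.wait(.2); s=bot.state(); print(s['width'],s['wrist_force'],s['tool_pos'])
bot.servo_line([x,y,.235],.12)
c=(.5624,.2066)
bot.servo_line([*c,.235],.12); bot.wait(.3)
s=bot.state(); print(s['tool_pos'],s['wrist_force'],s['time_s']); grab('d')
t=cv2.imread('pics/d_side.png')[90:240,170:350]; cv2.imwrite('pics/d_crop.png',cv2.resize(t,None,fx=4,fy=4,interpolation=cv2.INTER_CUBIC))
E
```

```text
0.015654679422686123 58.53443920612335 [-1.18146872 -3.32158618  1.30072704] [ 0.48500656 -0.02364964  0.09419579] 15.3833
0.015893858966772048 [ 0.17906562  0.77087985 -3.14658354] [ 0.48457499 -0.02305732  0.10977705]
[0.56240657 0.20643388 0.23503408] [ 0.23654863 -0.35414092 -4.19346973] 19.8
```

View pics/d_crop.png

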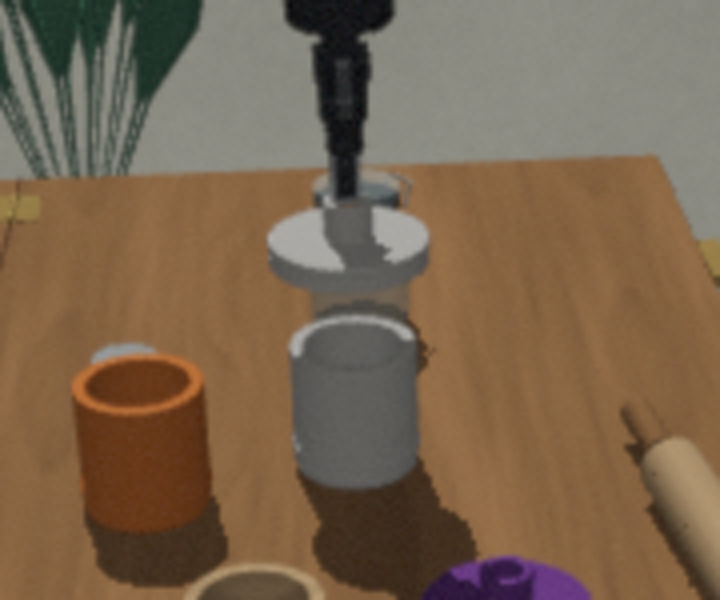

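Both lids hang level over the white crock: disc centre at crop (348,240), plug above the mouth at (353,340). I lower it gently.

```bash
python3 - <<'E'
from h import *
c=(.5624,.2066)
bot.servo_line([*c,.186],.08); bot.wait(.2); f=bot.state()['wrist_force']
h=bot.servo_line([*c,.161],.02,f_stop=5); s=bot.state(); print(h,s['tool_pos'],s['wrist_force']-f,s['moment'],s['time_s'])
E
```

```text
True [0.56224952 0.20634107 0.16411827] [-0.78322711 -1.11037316  9.82893551] [-0.02442149  0.08404524  0.01142681] 21.8583
```

Contact came at z = 0.164, exactly the home height, with little side force. I release, regrasp on the collar and lift a little.

```bash
python3 - <<'E'
from h import *
c=(.5623,.2064)
bot.gripper_to(.034,40); bot.servo_line([*c,.19],.06); bot.gripper_to(.06,40)
print(bot.servo_line([*c,.136],.06,f_stop=6)); s=bot.state(); f=s['wrist_force']; print(s['tool_pos'],s['time_s'])
bot.gripper_to(.03,40); s=bot.state(); print(s['width'],s['finger_force'],s['wrist_force']-f,s['moment'])
bot.servo_line([*c,.156],.02); bot.wait(.3); s=bot.state(); print(s['wrist_force'],s['moment'],s['width'],s['time_s']); grab('e')
t=cv2.imread('pics/e_side.png')[90:240,170:350]; cv2.imwrite('pics/e_crop.png',cv2.resize(t,None,fx=4,fy=4,interpolation=cv2.INTER_CUBIC))
E
```

```text
False
[0.56265916 0.20646619 0.13646856] 24.2083
0.03518331443104335 40.06556633859873 [-0.28442145  1.44031602  2.55095117] [0.15456638 0.16073051 0.06463163]
[ 0.79689631  0.44716688 -2.54898923] [-0.00825586  0.04364462 -0.02158346] 0.03526625665710636 26.0
```

View pics/e_crop.png

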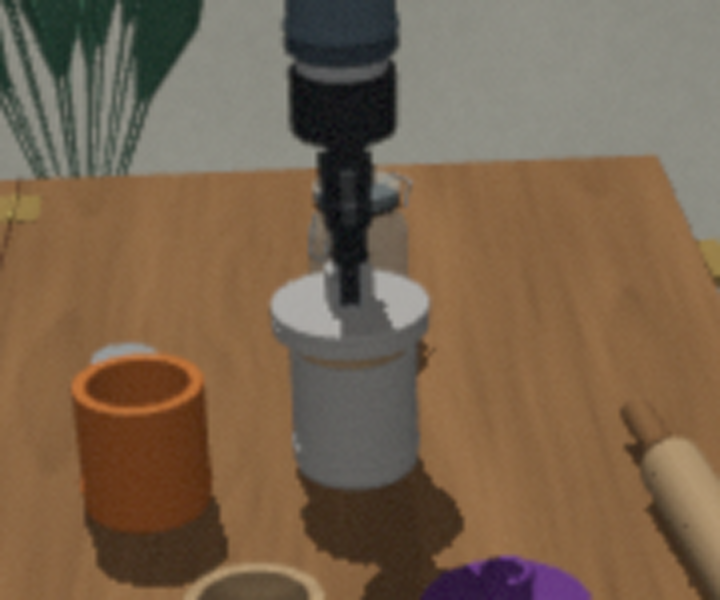

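The outer lid (disc at crop (350,305)) has risen, and the inner lid's beech flange stays on the crock rim at (355,357). I continue the lift.

```bash
python3 - <<'E'
from h import *
c=(.5623,.2064)
bot.servo_line([*c,.20],.04); bot.servo_line([*c,.275],.1); bot.wait(.5); s=bot.state(); print(s['tool_pos'],s['wrist_force'],s['moment'],s['width'],s['time_s']); grab('f')
t=cv2.imread('pics/f_side.png')[60:240,170:370]; cv2.imwrite('pics/f_crop.png',cv2.resize(t,None,fx=3.3,fy=3.3,interpolation=cv2.INTER_CUBIC))
E
```

```text
[0.56228473 0.20638659 0.27485558] [ 0.08643185 -0.31717693 -2.09990623] [-0.00389876 -0.07648802  0.01276249] 0.03539449121245622 28.75
```

View pics/f_crop.png

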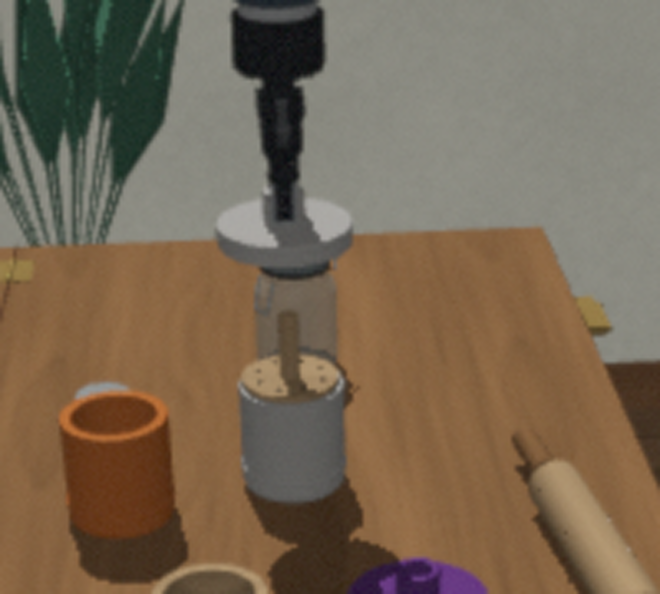

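The inner lid sits level and home in the crock (flange at crop (292,378), stem upright). The outer lid is held level about 14 cm higher, with its disc at (285,230).

```bash
python3 -c "
from rig import bot
print(bot.sign_off())"
```

```text
the job is handed in; nothing more can be done
None
```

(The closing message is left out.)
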